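Clamp a tool bit without disturbing the fine setting

TASK

Slide the tool bit that lies in the clamping block's channel fully home, gently, against the end stop. Then lock it there: turn only the large outer ring clockwise until it tightens and the jaw holds the bit firmly, without over-tightening. The small knob on top of the ring carries the fine setting and must stay as it is, and leave everything else on the stand alone.

Things in the scene. Friction and masses are not known exactly. Their poses are not given: they have to be found in the camera images.
- clamp_block: grey block fixed to the stand. Origin on the stand's surface under the two knobs' common axis; x from the channel's open end to the end stop, y to the channel, z up. Plate x -55 to +55, y -45 to +77 mm. Channel along x, centred on y = +55 mm, 16 mm wide, floor at z = 12 mm, walls up to 26 mm, open above and at x = -55 mm. The rest of the top is at z = 26 mm, with screw heads up to 30 mm.
- ring_center (a point): centre of the large outer lock ring, on the knobs' axis, 51 mm above the stand, axes as the block's. Knurled steel cylinder, 60 mm diameter, z = 40 to 62 mm, 14 mm above the block. Clockwise from above tightens: first 0.1 to 1.5 rad of loose play (varies, not to be seen, 0.05 N m), then 0.4 rad with 0.18 N m of friction, then the jaw under it bears on the bit.
- fine_mark (a point): rim end of the pointer line on the small inner knob, 12 mm off the knob axis, 83 mm above the stand. The inner knob stands above the ring on the same axis, 26 mm diameter, z = 66 to 83 mm; it turns at a touch (0.01 N m). It carries the fine setting and must not turn.
- tool_bit: square ground steel tool bit, 12.5 x 120 x 12.5 mm, loose in the channel. Origin at the centre of its underside; its y runs along it to the end stop. It stands out of the channel's open end, and at first lies 10 to 26 mm short of the stop. Home: origin at x = -12 mm in the block's frame (rear end at x = -72 mm, still 17 mm outside the plate).
- end_stop: upright steel stop fixed across the end of the channel, its face at x = +48 mm in the block's frame, top 28 mm above the stand; its origin coincides with the block's. Bear on it with well under 30 N.
- oilstone: bystander: two-layer oilstone 45 x 125 x 24 mm, origin under its centre
- paste_tin: bystander: round tin 66 mm diameter, 39 mm high, origin under its centre
- spare_bit: bystander: smaller square tool bit 10 x 85 x 10 mm lying on the stand, origin under its centre
- wrench: bystander: combination wrench 36 x 200 x 8 mm, origin under its centre
- nut: bystander: large hexagon nut 24 x 27 x 13 mm, origin under its centre
- quench_cup: bystander: blue mug 81 x 108 x 76 mm, origin under its centre
- hex_key: bystander: hex key 39 x 114 x 10 mm, origin under its centre
- outer_wall: steel outer wall of the channel, fixed; origin as the block's, inner face at y = +63 mm. A sprung jaw opposite (24 mm wide, at x = 0) presses the bit on to it: ring torque climbs 1.15 N m per rad, 0.012 N m per N of hold. Stop at 0.35 to 0.45 N m, turning slowly (drag 0.2 N m per rad/s) or held still; over 55 N is over-tight. Let go, the ring springs back to about 15 N of hold.

How it is judged:
By the outcome, as a careful person would: the job done as asked, in the order asked, and still so for the second after the job is handed in, with the robot touching nothing.
It also fails if it takes over 67 s, if anything falls off the work surface, if the arm or the gripper's body presses on something with over 40 N, if the wrist force passes 120 N, or if a joint passes its speed limit or range.

ROBOT

A 7-joint arm with a two-finger parallel gripper is mounted at the origin on a cart in front of the work surface, level with it; the furniture and walls round the work are solid. World frame = base frame: x ahead of the robot, y to its left, z up, the work surface at z = 0. Lengths are in m, angles in rad, forces in N, time in s.
With the tool pointing down it reaches from about 0.425 to 1.025 m from the base axis. Payload 3.6 kg.
Tool frame: the origin (TCP) lies midway between the tips of the shut fingers; the grasp point (between the pads) lies ctrl.hold_point_z behind it (ctrl.hold_point_z is the distance from the TCP to the grasp point, in m); z points along the fingers, y is the direction in which the jaws open and shut (so a half turn about z gives the same grasp; the last joint's range is limited). The gripper opens to 85 mm and grips with 20 to 120 N. Pads are 22 mm wide; open, the fingers measure 114 mm over their backs; the gripper's body (76 mm by 85 mm) begins 54 mm behind the grasp point. The pads swing forward as they close: fully open they stand 13 mm farther back than shut.
Start: joints at [1.256, 0.591, 0.048, 1.609, -0.033, 0.943, -0.034], TCP at [0.159, -0.707, 0.231] pointing down, gripper open.
Joint ranges: [-2.69, 2.69], [-0.47, 2.24], [-1.27, 1.36], [0.19, 2.51], [-1.53, 4.68], [0.08, 2.07], [-3.09, 3.09]. Speed limits (rad/s): [2.57, 2.57, 3.14, 3.14, 3.14, 3.14, 3.14].

INTERFACE

Orientations are given as a unit quaternion [w, x, y, z].
In Python, from station import telemetry, viewer, ctrl gives the robot as it stands.
- The arm moves only by the tool jog_arm, never from a script. Its argument "moves" is a list that holds one entry, the list of rows, each a list of 5 numbers: the shift along the tool's x, y, z in m, then the turn about the tool's z in degrees, then the closure, from 0 (fully open) to 1 (shut). In form: [[[dx, dy, dz, roll, fingers], ...]]. A call has 1 to 10 rows; each row shifts and turns the pose as measured when the row begins, along the tool's axes as they then stand; what a row does not reach is not made up. A row lasts 1/8 s, in which the tool goes at most 62.5 mm and 10.7 degrees, less where a joint would pass 70% of its speed; a pose out of reach is approached as far as the arm can. A call is refused whole if a number of a shift passes 0.0625 or a number of a turn 10.7, either way. A call with a gripper value outside its range is refused whole. The fingers move at their own pace and stop on an object; "newtons" is the grip in N (left out, the last holds). Time passes only in rows, so rows that do not move let the fingers close. It gives the time, the measured TCP pose, the force and the opening at its end, in the units of the state.
- telemetry.state(): the state, without advancing time (a new reading comes with each control period).
- viewer.camera(name): name is "scene" or "top"; returns a dict with "pixels" (384x512x3 uint8, blue, green, red), "depth" (384x512 float32, m along the optical axis (not along the pixel's ray), 0 where there is no reading), "mtx" (3x3 intrinsics, pixels), "position" and "attitude" of the camera in the world. Camera axes: x right, y up, looking along -z (the intrinsics and any distortion apply to the point x, -y, -z); pixel columns grow to the right and rows downward; lengths in m; the calibration is good to about 2 mm. A picture is of the moment at which its call begins.
- ctrl.hand_in(): hands the job in, once; it reports no verdict.
The state is a dict: "clock": time; "joint_pos": joint angles; "dq": joint speeds; "effort": joint torques, N m; "position": TCP position; "orientation": TCP orientation; "force": force on the tool from outside, world axes, zero at the start; "torque": the same for the moment, N m; "width": finger opening in m.
Only numpy, scipy, OpenCV 4.12 (cv2) and the standard library are available. Lean on these libraries where they do the work, as an engineer would, in place of code of your own. Each camera call takes 0.05 s, during which the arm holds its last target. There are 200 camera calls.

## Working session

There is one attempt and no reset: what is moved stays moved. The work goes in short steps, Python scripts to look and compute and a tool call to move; the robot and the scene stay as the last step left them, time stands still between calls to the robot, and variables do not carry over. Pictures are saved under pics/ and viewed, about 8 in all and at most 12, crops included, and the job is handed in when it is done.

Besides the shell and the picture viewer there is one more tool, called after "Emit:" as name([rows], argument=value, ...), one row to a line, values as JSON. jog_arm: Moves the arm, as the interface text tells. Its arguments: {"type":"object","properties":{"moves":{"type":"array"},"newtons":{"type":"number"}},"required":["moves"]}

```bash
ls; mkdir -p pics
python3 - <<'E'
from station import telemetry, viewer, ctrl
import cv2,numpy as np
print(telemetry.state(), ctrl.hold_point_z)
for n in("scene","top"):
    c=viewer.camera(n); np.savez(f'/tmp/{n}.npz',**c); cv2.imwrite(f'pics/{n}0.png',c['pixels']); print(n,c['mtx'],c['position'],c['attitude'],[k for k in c])
E
```

```text
pics
{'clock': 0.0, 'joint_pos': array([ 1.25550496,  0.59212733,  0.0483074 ,  1.60988032, -0.03330964,
        0.94269768, -0.03369958]), 'dq': array([ 2.32741583e-04,  2.51680731e-04, -8.53504038e-04,  3.72781128e-04,
        2.18415121e-03, -3.99535820e-05, -1.69419040e-03]), 'effort': array([-3.59522201e-04, -5.48690808e+01,  1.54668141e+00, -1.98123461e+01,
        9.40315862e-03,  8.86359194e-03, -2.07567552e-05]), 'position': array([ 0.15929682, -0.70640277,  0.23011351]), 'orientation': array([-1.13793600e-03,  9.93852979e-01,  1.10701966e-01, -1.90527105e-04]), 'force': array([0.4222224 , 0.03434346, 0.34984138]), 'torque': array([ 0.0040115 , -0.01145362,  0.0274305 ]), 'width': 0.08555646944248171} 0.0187
scene [[457.80895868   0.         254.52599014]
 [  0.         457.80895868 195.38203195]
 [  0.           0.           1.        ]] [-0.05872396 -0.57455969  0.55735994] [ 0.79122247  0.44951816 -0.20034261 -0.3629921 ] ['pixels', 'depth', 'mtx', 'position', 'attitude']
top [[395.08628544   0.         254.82240805]
 [  0.         395.08628544 195.96839761]
 [  0.           0.           1.        ]] [ 0.46367993 -0.04899195  0.979104  ] [-0.69813124 -0.03899656  0.01429876  0.714764  ] ['pixels', 'depth', 'mtx', 'position', 'attitude']
```

View pics/scene0.png

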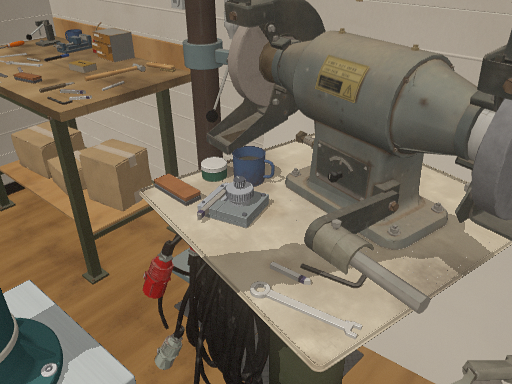

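View pics/top0.png

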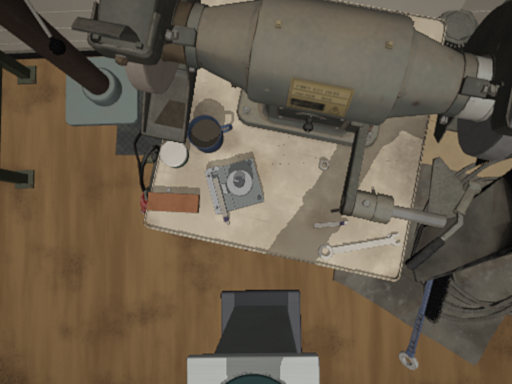

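```bash
cat > h.py <<'E'
import numpy as np,cv2
from scipy.spatial.transform import Rotation as R
def rot(q): return R.from_quat(np.r_[q[1:],q[0]]).as_matrix()
def cloud(c):
    v,u=np.mgrid[0:384,0:512]; d=c['depth']; K=c['mtx']
    p=np.dstack([(u-K[0,2])/K[0,0]*d,-(v-K[1,2])/K[1,1]*d,-d])
    return p@rot(c['attitude']).T+c['position']
def proj(c,P):
    p=(np.atleast_2d(P)-c['position'])@rot(c['attitude']); K=c['mtx']
    return np.c_[K[0,2]+K[0,0]*p[:,0]/-p[:,2],K[1,2]-K[1,1]*p[:,1]/-p[:,2]]
E
python3 - <<'E'
import numpy as np,cv2
from h import *
t=dict(np.load('/tmp/top.npz'));s=dict(np.load('/tmp/scene.npz'))
a=cv2.resize(t['pixels'][135:235,190:290],(600,600),interpolation=cv2.INTER_CUBIC)
cv2.imwrite('pics/crop_top.png',a)
a=cv2.resize(s['pixels'][165:235,185:285],(800,560),interpolation=cv2.INTER_CUBIC)
cv2.imwrite('pics/crop_sc.png',a)
P=cloud(t)
np.set_printoptions(precision=3,suppress=True,linewidth=200)
for (u,v) in [(238,182),(238,175),(225,200),(250,200),(210,170),(226,215),(200,165),(173,153),(280,210)]: print(u,v,P[v,u])
# heightmap
Z=P[...,2][145:230,195:275]
m=(P[...,2]>0.076)&(P[...,2]<0.09); m[:145]=0;m[230:]=0;m[:,:200]=0;m[:,275:]=0
print('knob',m.sum(),P[m].mean(0))
m=(P[...,2]>0.055)&(P[...,2]<0.067); m[:145]=0;m[230:]=0;m[:,:200]=0;m[:,275:]=0
q=P[m];print('ring',m.sum(),q.mean(0),q.min(0),q.max(0))
E
```

```text
238 182 [0.565 0.019 0.083]
238 175 [0.583 0.02  0.064]
225 200 [0.528 0.056 0.027]
250 200 [ 0.527 -0.005  0.027]
210 170 [0.602 0.091 0.032]
226 215 [0.492 0.054 0.024]
200 165 [0.619 0.12  0.001]
173 153 [0.644 0.179 0.041]
280 210 [ 0.502 -0.077  0.002]
knob 109 [0.573 0.024 0.084]
ring 418 [0.57  0.021 0.063] [ 0.539 -0.01   0.055] [0.657 0.105 0.067]
```

View pics/crop_top.png

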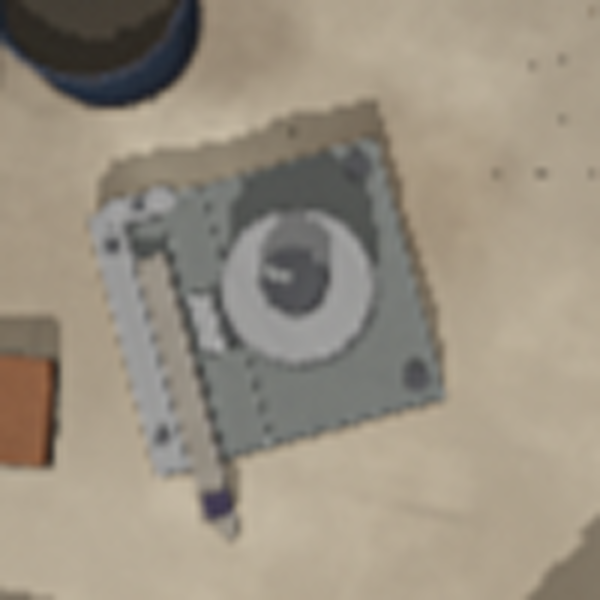

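View pics/crop_sc.png

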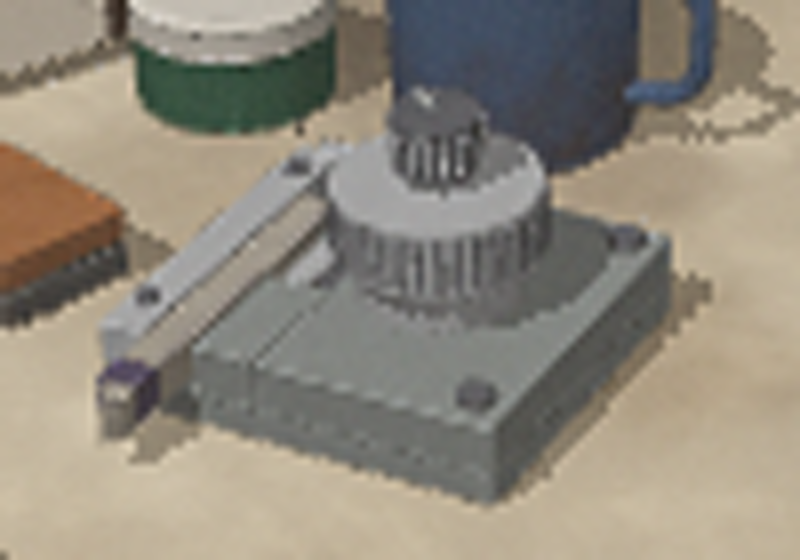

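Run:
```python
import numpy as np,cv2
from h import *
np.set_printoptions(precision=4,suppress=True,linewidth=200)
t=dict(np.load('/tmp/top.npz'));s=dict(np.load('/tmp/scene.npz'))
def ray(c,u,v,z):
    K=c['mtx'];d=rot(c['attitude'])@np.array([(u-K[0,2])/K[0,0],-(v-K[1,2])/K[1,1],-1]);o=c['position'];return o+d*(z-o[2])/d[2]
f=lambda x,y,z:ray(t,190+(x-2.5)/6,135+(y-2.5)/6,z)
g=lambda x,y,z:ray(s,185+(x-3.5)/8,165+(y-3.5)/8,z)
C=[f(442,400,.026),f(380,140,.026),f(93,220,.026),f(160,475,.026)];C=np.array(C);print('corners',C)
for i in range(4):print(np.linalg.norm(C[i]-C[i-1]))
A=C[[1,2]].mean(0)-C[[0,3]].mean(0);B=C[[2,3]].mean(0)-C[[0,1]].mean(0);print(np.degrees([np.arctan2(A[1],A[0]),np.arctan2(-B[0],B[1])]))
print('ring top',f(298,286,.062),'scene corners near-right,left,far right',g(490,450,.026),g(195,350,.026),g(668,235,.026),'ring sc',g(440,187,.062),'knob sc',g(438,115,.083))
print('knobtop',f(296,280,.083),'mark',f(265,270,.083),'bit end',f(228,530,.0245),f(240,530,.0245),'sc',g(115,405,.0245))
for c in(t,s):
    P=cloud(c);m=(abs(P[...,2]-.026)<.004)&(np.hypot(P[...,0]-.57,P[...,1]-.02)<.13)
    r=cv2.minAreaRect((P[m][:,:2]*1000).astype(np.float32));print(m.sum(),r)
```

```text
corners [[ 0.5228 -0.0366  0.026 ]
 [ 0.6292 -0.0139  0.026 ]
 [ 0.5997  0.1038  0.026 ]
 [ 0.4953  0.0779  0.026 ]]
0.11772755637086457
0.1088458863432736
0.12130114191213429
0.10756269502361232
[12.9576 13.824 ]
ring top [0.5664 0.018  0.062 ] scene corners near-right,left,far right [ 0.516  -0.0443  0.026 ] [0.5003 0.0483 0.026 ] [ 0.6288 -0.0106  0.026 ] ring sc [0.5621 0.0143 0.062 ] knob sc [0.5637 0.0157 0.083 ]
knobtop [0.5664 0.0172 0.083 ] mark [0.5705 0.029  0.083 ] bit end [0.4725 0.0509 0.0245] [0.4724 0.0461 0.0245] sc [0.4694 0.0468 0.0245]
1692 ((569.2682495117188, 42.263343811035156), (177.83534240722656, 191.32638549804688), 67.76628112792969)
1226 ((570.1594848632812, 63.402076721191406), (193.70480346679688, 189.0160369873047), 36.51626968383789)
```

Run:
```python
import numpy as np
from h import *
np.set_printoptions(precision=3,suppress=True,linewidth=200)
P=np.vstack([cloud(dict(np.load(f'/tmp/{n}.npz')))[dict(np.load(f'/tmp/{n}.npz'))['depth']>0] for n in('top','scene')])
for nm,c in(('ring',(.5655,.017)),('push',(.455,.046))):
    d=np.hypot(P[:,0]-c[0],P[:,1]-c[1])
    for a,b in((.03,.1),(.1,.15),(.15,.25),(.25,.4),(.4,.7)):
        m=(P[:,2]>a)&(P[:,2]<b)&(d>.065); i=np.argsort(d[m])[5]; print(nm,a,d[m][i],P[m][i])
# obstacles along the approach for radius<.62
r=np.hypot(P[:,0],P[:,1]);az=np.degrees(np.arctan2(P[:,1],P[:,0]))
for lo in range(-90,20,10):
    m=(az>lo)&(az<lo+10)&(r>.3)&(P[:,2]>.05)&(P[:,2]<.8)
    if m.sum()>5: i=np.argsort(r[m])[3]; print(lo,r[m][i],P[m][i])
```

```text
ring 0.03 0.07059565091612427 [0.604 0.076 0.031]
ring 0.1 0.17041140053659043 [0.682 0.141 0.101]
ring 0.15 0.1399817162747509 [ 0.699 -0.024  0.25 ]
ring 0.25 0.13852457307576901 [ 0.7   -0.017  0.272]
ring 0.4 0.2038164990912553 [0.735 0.13  0.401]
push 0.03 0.06896116792100696 [0.519 0.073 0.03 ]
push 0.1 0.24815619427811328 [0.687 0.133 0.105]
push 0.15 0.25413406273769645 [ 0.698 -0.027  0.249]
push 0.25 0.2527653837827102 [ 0.7   -0.017  0.272]
push 0.4 0.28755245377346206 [0.724 0.147 0.469]
-50 0.6035460998552469 [ 0.461 -0.389  0.081]
-40 0.5436773169385216 [ 0.469 -0.275  0.078]
-30 0.5286633524929731 [ 0.484 -0.212  0.071]
-20 0.679774297081415 [ 0.66  -0.161  0.279]
-10 0.544029552818816 [ 0.544 -0.004  0.062]
0 0.5361072205113472 [0.535 0.027 0.054]
10 0.6617096373306809 [0.651 0.118 0.067]
```

Emit:
jog_arm([
  [[0.031, -0.045, 0, 0, 1], [0.031, -0.045, 0, 0, 1], [0.031, -0.045, 0, 0, 1], [0.031, -0.045, 0, 0, 1], [0.031, -0.045, 0, 0, 1], [0.031, -0.045, 0, 0, 1], [0.038, -0.033, 0, 0, 1], [0.038, -0.033, 0, 0, 1], [0.038, -0.033, 0, 0, 1], [0.038, -0.033, 0, 0, 1]],
], newtons=60)

```text
clock: 1.35
position: [0.4036, -0.2286, 0.2269]
orientation: [-0.002, 0.994, 0.106, -0.002]
force: [0.4, -0.6, 0.1]
width: 0.0001
```

```bash
cat > st.py <<'E'
from station import telemetry
from h import *
np.set_printoptions(precision=4,suppress=True,linewidth=200)
import sys
C=np.array([.5655,.017]);a=np.radians(13.5)
def st():
    s=telemetry.state();M=rot(s['orientation']);d=s['position'][:2]-C
    print('t',s['clock'],'pos',s['position'],'head',np.degrees(np.arctan2(M[1,0],M[0,0])),'tilt',M[:,2],'w',s['width'])
    print('q',s['joint_pos'],'F',s['force'],'T',s['torque'],'blk',d@[np.cos(a),np.sin(a)],d@[-np.sin(a),np.cos(a)])
    return s,M
if __name__=='__main__': st()
E
python3 st.py
```

```text
t 1.35 pos [ 0.4036 -0.2286  0.2269] head 12.196631636431588 tilt [-0.0041  0.0028 -1.    ] w 9.036729688937144e-05
q [ 0.4694  0.2748 -0.0622  2.179   0.0249  0.6932 -0.9677] F [ 0.4011 -0.6071  0.1088] T [ 0.0018 -0.0526 -0.0175] blk -0.21472607145079853 -0.20101110869966066
```

Emit:
jog_arm([
  [[0.022, -0.052, 0, -0.3, 1], [0.022, -0.052, 0, -0.3, 1], [0.022, -0.052, 0, -0.3, 1], [0.022, -0.052, 0, -0.3, 1], [0.018, -0.045, 0, 0, 1], [0, 0, 0.045, 0, 1], [0, 0, 0.045, 0, 1], [0, 0, 0.045, 0, 1], [0, 0, 0, 0, 1]],
])

```text
clock: 2.48
position: [0.4577, 0.0577, 0.0905]
orientation: [-0.003, 0.992, 0.122, 0.003]
force: [-0.0, -0.1, 0.6]
width: -0.0002
```

Run:
```python
from st import *
s,M=st()
from station import viewer
a=viewer.camera('top');b=viewer.camera('scene')
A=cv2.resize(a['pixels'][150:225,190:265],(600,600),interpolation=cv2.INTER_CUBIC)
B=cv2.resize(b['pixels'][150:225,170:270],(800,600),interpolation=cv2.INTER_CUBIC)
cv2.imwrite('pics/b1.png',B);cv2.imwrite('pics/a1.png',A)
```

```text
t 2.475 pos [0.4577 0.0577 0.0905] head 14.064543375540104 tilt [ 0.0056  0.006  -1.    ] w -0.0001530966298723022
q [-0.1258  0.5129 -0.1242  2.293   0.1711  0.3366 -1.7208] F [-0.0138 -0.0516  0.6431] T [-0.0272  0.0376  0.0034] blk -0.09529414114751598 0.06468480981519498
```

View pics/b1.png

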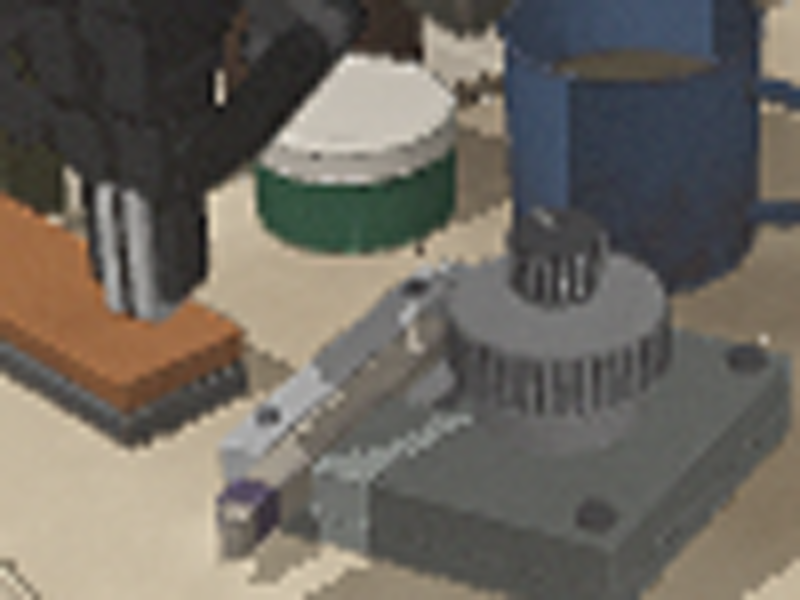

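Emit:
jog_arm([
  [[-0.014, 0.01, 0, 0.5, 1], [0, 0, 0.03, 0, 1], [0, 0, 0.025, 0, 1], [0, 0, 0, 0, 1]],
])

```text
clock: 3.08
position: [0.4524, 0.0415, 0.0442]
orientation: [-0.002, 0.993, 0.115, 0.013]
force: [-0.6, 0.0, -0.2]
width: -0.0002
```

```bash
python3 st.py
```

```text
t 3.075 pos [0.4524 0.0415 0.0442] head 13.191458487841805 tilt [ 0.0253  0.0078 -0.9996] w -0.00017994475367149755
q [-0.1377  0.6017 -0.0686  2.3407  0.2051  0.1776 -1.7359] F [-0.6326  0.0379 -0.208 ] T [-0.0466 -0.0029  0.0129] blk -0.10422210875981035 0.05023636328460988
```

Emit:
jog_arm([
  [[-0.002, -0.004, 0.012, 0, 1], [-0.001, 0, 0.012, 0, 1], [0, 0, 0, 0, 1]],
])

```text
clock: 3.45
position: [0.4503, 0.0445, 0.0218]
orientation: [-0.003, 0.993, 0.114, 0.016]
force: [-0.8, -0.3, -0.2]
width: -0.0003
```

```bash
python3 st.py
```

```text
t 3.45 pos [0.4503 0.0445 0.0218] head 13.098515485421409 tilt [ 0.0303  0.0086 -0.9995] w -0.00028864546949315065
q [-0.1653  0.6503 -0.0423  2.3541  0.2148  0.1088 -1.7539] F [-0.8177 -0.3452 -0.2138] T [-0.0332 -0.0044 -0.0035] blk -0.10561223827811433 0.053596643861763785
```

Emit:
jog_arm([
  [[0.005, -0.001, 0.001, 0, 1], [0.001, 0, 0.005, 0, 1], [0, 0, 0, 0, 1]],
])

```text
clock: 3.82
position: [0.4568, 0.0472, 0.0159]
orientation: [-0.003, 0.993, 0.114, 0.016]
force: [-0.3, -0.1, -0.4]
width: -0.0004
```

Run:
```python
from st import *
s,M=st()
from station import viewer
a=viewer.camera('top');b=viewer.camera('scene')
A=cv2.resize(a['pixels'][165:225,190:250],(400,400),interpolation=cv2.INTER_CUBIC)
B=cv2.resize(b['pixels'][175:235,175:235],(400,400),interpolation=cv2.INTER_CUBIC)
cv2.imwrite('pics/ab2.png',np.hstack([A,B]))
```

```text
t 3.825 pos [0.4568 0.0472 0.0159] head 13.114677985929701 tilt [ 0.0307  0.0087 -0.9995] w -0.0003986485873526744
q [-0.1695  0.6654 -0.0409  2.3408  0.2167  0.1063 -1.7583] F [-0.3172 -0.1177 -0.4324] T [-0.0682  0.1666  0.0731] blk -0.09865106070153042 0.05472774333304216
```

View pics/ab2.png

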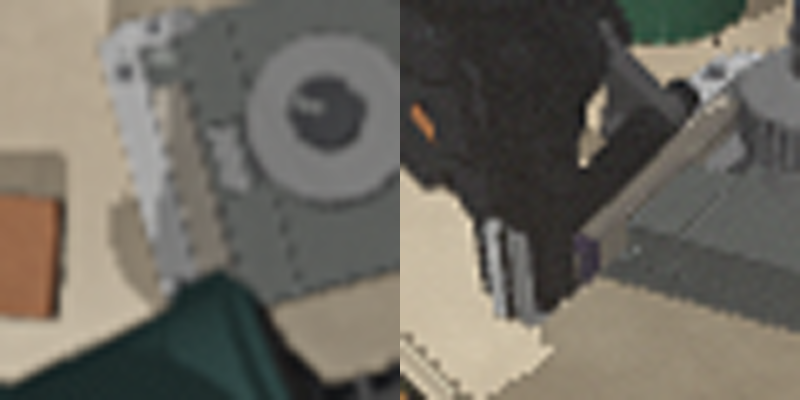

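Emit:
jog_arm([
  [[0.003, 0, 0, 0, 1], [0.003, 0, 0, 0, 1], [0.002, 0, 0, 0, 1]],
])

```text
clock: 4.3
position: [0.4639, 0.0487, 0.0164]
orientation: [-0.002, 0.993, 0.114, 0.015]
force: [-0.3, 1.2, -1.1]
width: 0.0
```

```bash
python3 st.py
```

```text
t 4.3 pos [0.4639 0.0487 0.0164] head 13.096139220593216 tilt [ 0.0292  0.0082 -0.9995] w 1.884318737997731e-05
q [-0.1658  0.6667 -0.0463  2.3238  0.2154  0.1242 -1.7573] F [-0.3263  1.2032 -1.0704] T [-0.068   0.1919 -0.0442] blk -0.09135576529772743 0.05451079026381962
```

Emit:
jog_arm([
  [[0.0015, 0, 0, 0, 1], [0.0015, 0, 0, 0, 1], [0.0015, 0, 0, 0, 1]],
])

```text
clock: 4.68
position: [0.4686, 0.0497, 0.0166]
orientation: [-0.002, 0.993, 0.114, 0.015]
force: [-1.4, 0.6, -0.8]
width: -0.0003
```

Emit:
jog_arm([
  [[0.0012, 0, 0, 0, 1], [0.0012, 0, 0, 0, 1]],
])

```text
clock: 4.92
position: [0.4711, 0.0503, 0.0166]
orientation: [-0.002, 0.993, 0.114, 0.015]
force: [-0.6, -0.4, -0.8]
width: -0.0002
```

```bash
python3 st.py
```

```text
t 4.925 pos [0.4711 0.0503 0.0166] head 13.098249044377472 tilt [ 0.029   0.0081 -0.9995] w -0.0001595865132727603
q [-0.1628  0.6687 -0.0508  2.3078  0.2142  0.1388 -1.7562] F [-0.5775 -0.3945 -0.7734] T [-0.0086  0.1752 -0.0164] blk -0.08404959179936498 0.054426308166967335
```

Emit:
jog_arm([
  [[0.001, 0, 0, 0, 1], [0.001, 0, 0, 0, 1]],
])

```text
clock: 5.18
position: [0.4727, 0.0507, 0.0166]
orientation: [-0.002, 0.993, 0.114, 0.014]
force: [-1.0, 0.4, 0.3]
width: -0.0001
```

Emit:
jog_arm([
  [[0.001, 0, 0, 0, 1], [0.001, 0, 0, 0, 1]],
])

```text
clock: 5.42
position: [0.4727, 0.0507, 0.0166]
orientation: [-0.002, 0.993, 0.114, 0.012]
force: [-2.8, -0.2, 2.0]
width: 0.0001
```

```bash
python3 st.py
```

```text
t 5.425 pos [0.4727 0.0507 0.0166] head 13.10219952505976 tilt [ 0.0244  0.0066 -0.9997] w 0.00013507552870120455
q [-0.1612  0.6698 -0.0535  2.3009  0.2134  0.1497 -1.7556] F [-2.8135 -0.198   2.0376] T [-0.0949  0.6412 -0.0455] blk -0.08237076714725176 0.05438417237273306
```

Emit:
jog_arm([
  [[0.0015, 0, 0, 0, 1], [0.0015, 0, 0, 0, 1]],
])

```text
clock: 5.68
position: [0.4728, 0.0507, 0.0165]
orientation: [-0.001, 0.993, 0.114, 0.01]
force: [-4.2, -0.8, 4.4]
width: -0.0002
```

```bash
python3 st.py
```

```text
t 5.675 pos [0.4728 0.0507 0.0165] head 13.114675922762968 tilt [ 0.0189  0.005  -0.9998] w -0.00016413931763968782
q [-0.1601  0.6705 -0.0555  2.2969  0.2128  0.1588 -1.755 ] F [-4.2096 -0.7783  4.4466] T [-0.1063  0.9868  0.0537] blk -0.08231131369830562 0.054382721899573105
```

Emit:
jog_arm([
  [[-0.003, 0, 0, 0, 1], [-0.003, 0, -0.002, 0, 1], [0, 0, -0.04, 0, 1], [0, 0, -0.05, 0, 1], [0, 0, -0.05, 0, 1], [0.045, 0.027, 0, 0, 0], [0.045, 0.027, 0, 0, 0], [0, 0, 0, -10.7, 0], [0, 0, 0, -10.7, 0], [0, 0, 0, -10.7, 0]],
])

```text
clock: 6.92
position: [0.5809, 0.0175, 0.1716]
orientation: [0.005, 0.921, 0.39, 0.027]
force: [-0.0, 0.3, 0.1]
width: 0.0852
```

Emit:
jog_arm([
  [[0, 0, 0, -10.7, 0], [0, 0, 0, -10.7, 0], [0, 0, 0, -10.7, 0], [0, 0, 0, -10.7, 0], [0, 0, 0, -10.7, 0], [0, 0, 0, -10.7, 0], [0, 0, 0, -10.7, 0], [0, 0, 0, -10.7, 0], [0, 0, 0, -10.7, 0], [0, 0, 0, 0, 0]],
])

```text
clock: 8.18
position: [0.5905, 0.0169, 0.1751]
orientation: [0.033, 0.322, 0.946, 0.02]
force: [0.8, -0.6, 0.8]
width: 0.0853
```

Run:
```python
from st import *
s,M=st()
print(M.T@(np.array([.5655,.017,.1])-s['position']))
from station import viewer
a=viewer.camera('top');b=viewer.camera('scene')
A=cv2.resize(a['pixels'][165:225,190:250],(400,400),interpolation=cv2.INTER_CUBIC)
B=cv2.resize(b['pixels'][150:230,190:270],(400,400),interpolation=cv2.INTER_CUBIC)
cv2.imwrite('pics/ab3.png',np.hstack([A,B]))
```

```text
t 8.175 pos [0.5905 0.0169 0.1751] head 142.29891154922404 tilt [ 0.076   0.0173 -0.997 ] w 0.08532646259871343
q [ 0.4651  0.5848 -0.7947  1.992   0.6285  0.734   0.2137] F [ 0.7543 -0.5848  0.8389] T [-0.0197  0.0548 -0.0153] blk 0.024307982974100452 -0.00591148243996539
[ 0.0235 -0.0197  0.073 ]
```

View pics/ab3.png

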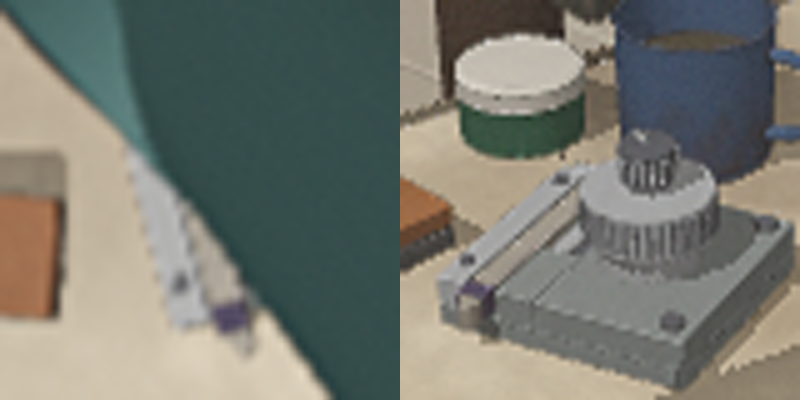

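Emit:
jog_arm([
  [[0, 0, 0, 0, 0], [0.012, -0.01, 0, 0, 0], [0.011, -0.01, 0, 0, 0], [0, 0, 0, 0, 0]],
])

```text
clock: 8.78
position: [0.5569, 0.0154, 0.1727]
orientation: [0.033, 0.324, 0.945, 0.02]
force: [0.7, 0.0, -0.0]
width: 0.0854
```

```bash
python3 st.py
```

```text
t 8.775 pos [0.5569 0.0154 0.1727] head 142.10368275597227 tilt [ 0.0753  0.0154 -0.997 ] w 0.08543678159293666
q [ 0.4778  0.5492 -0.7977  2.0652  0.6294  0.6913  0.1901] F [ 0.6537  0.0433 -0.0388] T [ 0.0319  0.0242 -0.0729] blk -0.008721908918104582 0.0004052773354889436
```

Emit:
jog_arm([
  [[0.04, -0.03, 0, 0, 0], [0, 0, 0, 0, 0]],
])

```text
clock: 9.02
position: [0.5046, 0.0162, 0.1685]
orientation: [0.033, 0.324, 0.945, 0.019]
force: [1.1, 0.8, 0.5]
width: 0.0854
```

```bash
python3 st.py
```

```text
t 9.025 pos [0.5046 0.0162 0.1685] head 142.1153146559954 tilt [ 0.0744  0.0153 -0.9971] w 0.08539366671443951
q [ 0.492   0.4958 -0.8052  2.1767  0.633   0.6233  0.1525] F [1.1328 0.8142 0.5198] T [-0.064   0.0394 -0.0368] blk -0.05941748316218446 0.013421352682456545
```

Emit:
jog_arm([
  [[0, 0, 0.05, 0, 0], [0, 0, 0, 0, 0]],
])

```text
clock: 9.28
position: [0.511, 0.0168, 0.1192]
orientation: [0.035, 0.324, 0.945, 0.02]
force: [-0.6, -0.3, 1.1]
width: 0.0853
```

```bash
python3 st.py
```

```text
t 9.275 pos [0.511  0.0168 0.1192] head 142.040788455986 tilt [ 0.0795  0.0157 -0.9967] w 0.08534398284175324
q [ 0.402   0.5662 -0.6976  2.203   0.7577  0.5258  0.0402] F [-0.585  -0.2846  1.081 ] T [-0.0613  0.0676  0.0085] blk -0.05305083079927866 0.012495028594439427
```

Emit:
jog_arm([
  [[0, 0, 0, 10.7, 0], [0, 0, 0, 10.7, 0], [0, 0, 0, 10.7, 0], [0, 0, 0, 0, 0]],
])

```text
clock: 9.78
position: [0.5179, 0.0192, 0.1253]
orientation: [0.032, 0.575, 0.817, 0.034]
force: [0.1, -0.1, 1.0]
width: 0.0852
```

```bash
python3 st.py
```

```text
t 9.775 pos [0.5179 0.0192 0.1253] head 109.68954355422173 tilt [ 0.0907  0.0194 -0.9957] w 0.08522831083468271
q [ 0.3022  0.5247 -0.5596  2.1962  0.6192  0.4709 -0.3906] F [ 0.1456 -0.0861  1.0086] T [ 0.0079  0.1258 -0.0392] blk -0.04574956667819147 0.013295541879714323
```

Emit:
jog_arm([
  [[0, 0, -0.03, 0, 0], [0, 0, -0.03, 0, 0], [0, 0, 0, 0, 0]],
])

```text
clock: 10.15
position: [0.5151, 0.0193, 0.1897]
orientation: [0.033, 0.57, 0.82, 0.036]
force: [0.1, -0.1, 0.2]
width: 0.0855
```

```bash
python3 st.py
```

```text
t 10.15 pos [0.5151 0.0193 0.1897] head 110.29787442859289 tilt [ 0.0956  0.0209 -0.9952] w 0.08550425670371484
q [ 0.4129  0.4313 -0.6885  2.1549  0.4895  0.6004 -0.2612] F [ 0.1435 -0.0996  0.1997] T [-0.0689  0.1057  0.0607] blk -0.04851794857918757 0.013977030017344665
```

Run:
```python
from st import *
s,M=st()
print(M.T@(np.array([.5673,.0174,.19])-s['position']),M.T@[0,0,-.05])
```

```text
t 10.15 pos [0.5151 0.0193 0.1897] head 110.29787442859289 tilt [ 0.0956  0.0209 -0.9952] w 0.08550425670371484
q [ 0.4129  0.4313 -0.6885  2.1549  0.4895  0.6004 -0.2612] F [ 0.1435 -0.0996  0.1997] T [-0.0689  0.1057  0.0607] blk -0.04851794857918757 0.013977030017344665
[-0.0199  0.0481  0.0047] [ 0.0007 -0.0048  0.0498]
```

Emit:
jog_arm([
  [[-0.019, 0.045, 0.004, 0, 0], [0, 0, 0, 0, 0], [0.0007, -0.0048, 0.05, 0, 0], [0, 0, 0, 0, 0]],
])

```text
clock: 10.65
position: [0.5647, 0.0163, 0.1393]
orientation: [0.033, 0.568, 0.822, 0.036]
force: [-0.6, -0.0, 0.3]
width: 0.0851
```

Run:
```python
from st import *
s,M=st()
z=M[:,2]/-M[2,2]
T=np.array([.5655,.017,.049]); T=T+M[:,2]*.0187
print(T,M.T@(T-s['position']),M.T@[0,0,-.05])
```

```text
t 10.65 pos [0.5647 0.0163 0.1393] head 110.67312811468503 tilt [ 0.0953  0.0206 -0.9952] w 0.08508668350267219
q [ 0.3384  0.5545 -0.601   2.09    0.5903  0.5567 -0.3147] F [-0.6021 -0.0106  0.2507] T [-0.0113  0.1059 -0.0661] blk -0.000895950728489404 -0.00047291516165260826
[0.5673 0.0174 0.0304] [ 0.0017 -0.0078  0.1087] [ 0.0007 -0.0048  0.0498]
```

Emit:
jog_arm([
  [[0.0006, -0.003, 0.04, 0, 0], [0, 0, 0, 0, 0], [0.0003, -0.001, 0.02, 0, 0], [0, 0, 0, 0, 0]],
])

```text
clock: 11.15
position: [0.5697, 0.0185, 0.0848]
orientation: [0.036, 0.566, 0.823, 0.038]
force: [-0.2, 0.1, 0.4]
width: 0.0858
```

Run:
```python
from st import *
s,M=st()
T=np.array([.5655,.017,.049]); T=T+M[:,2]*.0187
print(T,M.T@(T-s['position']))
from station import viewer
b=viewer.camera('scene')
cv2.imwrite('pics/b4.png',cv2.resize(b['pixels'][130:230,190:290],(600,600),interpolation=cv2.INTER_CUBIC))
```

```text
t 11.15 pos [0.5697 0.0185 0.0848] head 110.8947919760435 tilt [ 0.1032  0.0216 -0.9944] w 0.08578087861095304
q [ 0.2562  0.6299 -0.4984  2.1153  0.6995  0.4414 -0.4123] F [-0.1744  0.1193  0.4477] T [-0.0406  0.0776  0.0053] blk 0.004410965322948784 0.0005073221162339714
[0.5674 0.0174 0.0304] [ 0.0007 -0.0081  0.0538]
```

View pics/b4.png

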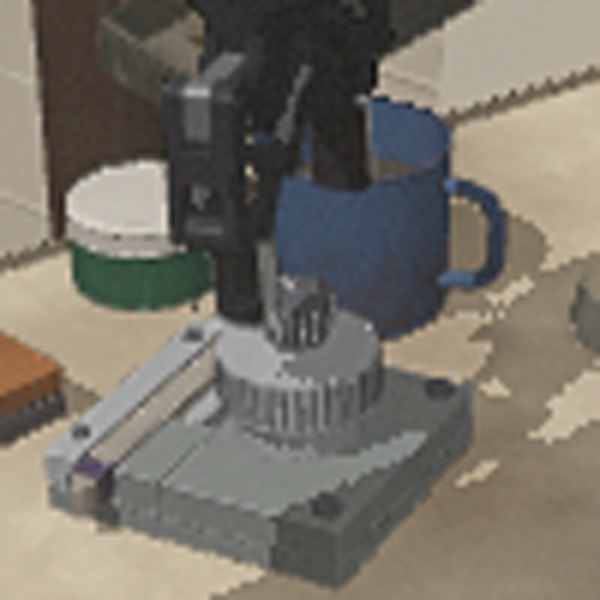

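Emit:
jog_arm([
  [[0.0007, -0.0055, 0.012, 0, 0], [0, -0.002, 0.02, 0, 0], [0, 0, 0, 0, 0]],
])

```text
clock: 11.58
position: [0.569, 0.0176, 0.0559]
orientation: [0.04, 0.566, 0.822, 0.041]
force: [-0.1, 0.5, -0.3]
width: 0.0852
```

```bash
cat > g.py <<'E'
from st import *
s,M=st()
T=np.array([.5655,.017,.049]); T=T+M[:,2]*.0187
print(M.T@(T-s['position']))
E
python3 g.py
```

```text
t 11.575 pos [0.569  0.0176 0.0559] head 110.86527224109456 tilt [ 0.1125  0.0227 -0.9934] w 0.08517687419040305
q [ 0.2035  0.6658 -0.4236  2.1353  0.7655  0.362  -0.4745] F [-0.0614  0.4888 -0.3481] T [-0.0206  0.1629  0.0114] blk 0.0035771739936098154 -0.0002831505497528793
[ 0.0009 -0.0043  0.0251]
```

Emit:
jog_arm([
  [[0.0008, -0.005, 0.022, 0, 0], [0, 0, 0, 0, 0]],
])

```text
clock: 11.82
position: [0.5675, 0.0171, 0.0348]
orientation: [0.041, 0.566, 0.822, 0.042]
force: [-0.8, 0.6, 0.4]
width: 0.0853
```

```bash
python3 g.py
```

```text
t 11.825 pos [0.5675 0.0171 0.0348] head 110.86682086708771 tilt [ 0.115   0.0228 -0.9931] w 0.08529262062430074
q [ 0.161   0.6935 -0.3642  2.1475  0.8116  0.3052 -0.52  ] F [-0.8323  0.6079  0.3717] T [-0.0556  0.1855 -0.0084] blk 0.0019608279166968747 -0.00036702715755497603
[ 0.0003 -0.0002  0.0043]
```

Emit:
jog_arm([
  [[0, 0, 0.003, 0, 0], [0, 0, 0, 0, 0.2], [0, 0, 0, 0, 0.28], [0, 0, 0, 0, 0.4], [0, 0, 0, 0, 0.4], [0, 0, 0, 0, 0.4]],
], newtons=20)

```text
clock: 12.58
position: [0.5688, 0.0172, 0.0343]
orientation: [0.042, 0.566, 0.822, 0.043]
force: [-1.0, -0.0, -0.2]
width: 0.0605
```

```bash
python3 g.py
```

```text
t 12.575 pos [0.5688 0.0172 0.0343] head 110.84147096002341 tilt [ 0.118   0.0229 -0.9928] w 0.060457558361990855
q [ 0.1581  0.6942 -0.3603  2.1467  0.8152  0.3013 -0.5238] F [-0.9881 -0.0039 -0.2282] T [-0.0522  0.2751  0.0128] blk 0.003289392258608278 -0.000558037111319699
[ 0.0007 -0.0014  0.0037]
```

Emit:
jog_arm([
  [[0, 0, 0, 0, 0.5], [0, 0, 0, 0, 0.5], [0, 0, 0, 0, 0.5], [0, 0, 0, 0, 0.5], [0, 0, 0, 0, 0.5], [0, 0, 0, 0, 0.5]],
], newtons=60)

```text
clock: 13.32
position: [0.5688, 0.0172, 0.0347]
orientation: [0.042, 0.566, 0.822, 0.043]
force: [-1.1, 0.7, 2.9]
width: 0.0586
```

```bash
python3 g.py
```

```text
t 13.325 pos [0.5688 0.0172 0.0347] head 110.83319296625011 tilt [ 0.118   0.0222 -0.9928] w 0.05855012612800084
q [ 0.158   0.6935 -0.3607  2.1467  0.8147  0.3024 -0.5237] F [-1.0565  0.6782  2.8594] T [-0.0322  0.4603  0.0193] blk 0.0032570110277395886 -0.0006106510365725217
[ 0.0007 -0.0014  0.0042]
```

Emit:
jog_arm([
  [[-0.001, 0.003, 0, 0, 0.5], [-0.001, 0.003, 0, 0, 0.5], [-0.001, 0.003, 0, 0, 0.5], [-0.001, 0.003, 0, 0, 0.5]],
])

```text
clock: 13.82
position: [0.5694, 0.0172, 0.0346]
orientation: [0.036, 0.566, 0.823, 0.035]
force: [-7.3, -0.3, 6.9]
width: 0.0587
```

```bash
python3 g.py
```

```text
t 13.825 pos [0.5694 0.0172 0.0346] head 110.88094427051374 tilt [ 0.0988  0.017  -0.995 ] w 0.05873737070726839
q [ 0.1743  0.7008 -0.3873  2.1313  0.7933  0.3408 -0.5013] F [-7.2986 -0.301   6.9117] T [ 0.2003  1.0191 -0.0597] blk 0.0038283552985990685 -0.0006690970594942643
[ 0.0009 -0.0023  0.004 ]
```

Emit:
jog_arm([
  [[-0.001, 0.004, 0, 0, 0.5], [-0.001, 0.004, 0, 0, 0.5], [-0.001, 0.004, 0, 0, 0.5], [-0.001, 0.004, 0, 0, 0.5], [-0.001, 0.004, 0, 0, 0.5], [-0.001, 0.004, 0, 0, 0.5], [-0.001, 0.004, 0, 0, 0.5], [-0.001, 0.004, 0, 0, 0.5]],
])

```text
clock: 14.82
position: [0.5697, 0.0174, 0.0338]
orientation: [0.02, 0.566, 0.824, 0.016]
force: [-10.2, -1.7, 9.3]
width: 0.0586
```

```bash
python3 g.py
```

```text
t 14.825 pos [0.5697 0.0174 0.0338] head 110.95115036031545 tilt [ 0.0513  0.0046 -0.9987] w 0.05861955043863865
q [ 0.2024  0.7188 -0.4364  2.0962  0.746   0.4256 -0.4539] F [-10.1731  -1.7463   9.2588] T [ 0.2584  0.5935 -0.0159] blk 0.004135658316726234 -0.0005639903641442719
[ 0.0009 -0.0033  0.0033]
```

Emit:
jog_arm([
  [[-0.001, 0.004, 0, 0, 0.5], [-0.001, 0.004, 0, 0, 0.5], [-0.001, 0.004, 0, 0, 0.5], [-0.001, 0.004, 0, 0, 0.5], [-0.001, 0.004, 0, 0, 0.5], [-0.001, 0.004, 0, 0, 0.5], [-0.001, 0.003, 0, 0, 0.5], [0, 0, 0, 0, 0.5]],
])

```text
clock: 15.82
position: [0.5689, 0.0173, 0.0327]
orientation: [0.006, 0.566, 0.824, 0.002]
force: [-2.4, -2.2, 0.5]
width: 0.0583
```

```bash
python3 g.py
```

```text
t 15.825 pos [0.5689 0.0173 0.0327] head 111.04208631298484 tilt [ 0.0117 -0.004  -0.9999] w 0.05834111268977461
q [ 0.2189  0.7339 -0.4663  2.0697  0.7121  0.4881 -0.4194] F [-2.4488 -2.1734  0.5007] T [ 0.2253 -1.3333 -0.0402] blk 0.0033315578542880077 -0.0005003011626702235
[ 0.0008 -0.0031  0.0023]
```

Emit:
jog_arm([
  [[0, 0, 0, 0, 0.1], [0, 0, 0, 0, 0.1], [0, -0.0015, 0, 0, 0.1], [0, 0, 0, 0, 0.4], [0, 0, 0, 0, 0.5], [0, 0, 0, 0, 0.5], [0, 0, 0, 0, 0.5]],
], newtons=60)

```text
clock: 16.7
position: [0.5676, 0.0161, 0.033]
orientation: [0.006, 0.566, 0.824, 0.001]
force: [-1.0, -0.4, 0.6]
width: 0.0583
```

```bash
python3 g.py
```

```text
t 16.7 pos [0.5676 0.0161 0.033 ] head 110.99940492619639 tilt [ 0.0114 -0.0053 -0.9999] w 0.0583077631507728
q [ 0.2196  0.7323 -0.4651  2.0723  0.7129  0.4874 -0.42  ] F [-1.0174 -0.4456  0.627 ] T [ 0.0006 -0.0868  0.0203] blk 0.0018479857516257507 -0.0014034277220028118
[ 0.0015 -0.0015  0.0027]
```

Emit:
jog_arm([
  [[0, 0, 0, 3, 0.5], [0, 0, 0, 3, 0.5], [0, 0, 0, 3, 0.5], [0, 0, 0, 3, 0.5]],
])

```text
clock: 17.2
position: [0.5671, 0.0158, 0.033]
orientation: [0.006, 0.651, 0.759, 0.001]
force: [-1.6, 0.9, 1.3]
width: 0.0582
```

```bash
python3 g.py
```

```text
t 17.2 pos [0.5671 0.0158 0.033 ] head 98.70230495724844 tilt [ 0.0103 -0.0061 -0.9999] w 0.058244776511027836
q [ 0.1819  0.7217 -0.411   2.0743  0.651   0.4637 -0.5778] F [-1.5741  0.8648  1.2879] T [-0.0192  0.1317  0.0479] blk 0.001289942022937729 -0.0015103442383272976
[ 0.0013 -0.0013  0.0027]
```

Emit:
jog_arm([
  [[0, 0, 0, 4, 0.5], [0, 0, 0, 4, 0.5], [0, 0, 0, 4, 0.5]],
])

```text
clock: 17.58
position: [0.5666, 0.0157, 0.033]
orientation: [0.006, 0.728, 0.685, 0.001]
force: [-1.4, -0.4, 1.4]
width: 0.0583
```

```bash
python3 g.py
```

```text
t 17.575 pos [0.5666 0.0157 0.033 ] head 86.47990448563095 tilt [ 0.0091 -0.0071 -0.9999] w 0.0583462086701041
q [ 0.1434  0.7128 -0.3569  2.0764  0.5852  0.4424 -0.7306] F [-1.3635 -0.3657  1.446 ] T [-0.14    0.1158  0.2576] blk 0.0007406923278277332 -0.001465943724538702
[ 0.0011 -0.001   0.0027]
```

Emit:
jog_arm([
  [[0, 0, 0, 4, 0.5], [0, 0, 0, 4, 0.5], [0, 0, 0, 4, 0.5]],
])

```text
clock: 17.95
position: [0.566, 0.0158, 0.033]
orientation: [0.006, 0.796, 0.605, 0.001]
force: [-0.6, -0.1, 2.2]
width: 0.0583
```

```bash
python3 g.py
```

```text
t 17.95 pos [0.566  0.0158 0.033 ] head 74.47917273672613 tilt [ 0.0082 -0.0088 -0.9999] w 0.058311875698897536
q [ 0.1045  0.7052 -0.3033  2.0787  0.517   0.4237 -0.8771] F [-0.6233 -0.1089  2.2038] T [-0.1495  0.1281  0.29  ] blk 0.00021956576927831885 -0.001327244907672114
[ 0.001  -0.0007  0.0027]
```

Emit:
jog_arm([
  [[0, 0, 0, 1.5, 0.5], [0, 0, 0, 1.5, 0.5]],
])

```text
clock: 18.2
position: [0.5659, 0.0158, 0.033]
orientation: [0.006, 0.812, 0.584, 0.0]
force: [-1.2, -0.5, 0.7]
width: 0.0586
```

```bash
python3 g.py
```

```text
t 18.2 pos [0.5659 0.0158 0.033 ] head 71.50829648610409 tilt [ 0.0078 -0.0095 -0.9999] w 0.058584684157714846
q [ 0.0944  0.7036 -0.2898  2.0791  0.4995  0.4196 -0.9129] F [-1.2226 -0.4526  0.6501] T [-0.1535  0.1477  0.2231] blk 0.00011549844802247932 -0.0012961289159578882
[ 0.0009 -0.0006  0.0027]
```

Emit:
jog_arm([
  [[0, 0, 0, 1.5, 0.5], [0, 0, 0, 1.5, 0.5]],
])

```text
clock: 18.45
position: [0.5658, 0.0158, 0.033]
orientation: [0.006, 0.827, 0.562, 0.0]
force: [-1.8, -0.7, 1.7]
width: 0.0584
```

```bash
python3 g.py
```

```text
t 18.45 pos [0.5658 0.0158 0.033 ] head 68.38150139704238 tilt [ 0.0075 -0.0096 -0.9999] w 0.05836300372438338
q [ 0.0848  0.702  -0.2764  2.0796  0.4806  0.4152 -0.9498] F [-1.787  -0.6698  1.7372] T [-0.1963  0.2196  0.2326] blk -3.335210196151573e-05 -0.001220500008895006
[ 0.0009 -0.0005  0.0027]
```

Emit:
jog_arm([
  [[0, 0, 0, 1.5, 0.5], [0, 0, 0, 1.5, 0.5]],
])

```text
clock: 18.7
position: [0.5656, 0.0158, 0.033]
orientation: [0.006, 0.842, 0.539, 0.0]
force: [-1.3, -0.9, 1.5]
width: 0.0582
```

```bash
python3 g.py|tail -2|head -1
```

```text
q [ 0.075   0.7005 -0.2628  2.0802  0.4611  0.4108 -0.987 ] F [-1.2783 -0.8778  1.538 ] T [-0.169   0.2096  0.2793] blk -0.00016120016663793426 -0.0011743520579161964
```

Emit:
jog_arm([
  [[0, 0, 0, 1.5, 0.5], [0, 0, 0, 1.5, 0.5]],
])

```text
clock: 18.95
position: [0.5655, 0.0159, 0.033]
orientation: [0.006, 0.857, 0.515, 0.0]
force: [-1.4, 0.1, 3.1]
width: 0.0587
```

```bash
python3 g.py
```

```text
t 18.95 pos [0.5655 0.0159 0.033 ] head 62.01664211500549 tilt [ 0.007  -0.0096 -0.9999] w 0.058666653927923605
q [ 0.0652  0.6991 -0.2492  2.0808  0.4415  0.4067 -1.0241] F [-1.3925  0.0567  3.1273] T [-0.1473  0.2004  0.3068] blk -0.0002840850049229654 -0.0010860226672930293
[ 0.0009 -0.0003  0.0027]
```

Emit:
jog_arm([
  [[0, 0, 0, 1, 0.5], [0, 0, 0, 1, 0.5], [0, 0, 0, 1, 0.5]],
])

```text
clock: 19.32
position: [0.5653, 0.016, 0.033]
orientation: [0.006, 0.871, 0.491, 0.001]
force: [-1.1, -0.5, 1.6]
width: 0.0586
```

```bash
python3 g.py|head -2
```

```text
t 19.325 pos [0.5653 0.016  0.033 ] head 58.852431120789845 tilt [ 0.0067 -0.0098 -0.9999] w 0.05863808334241784
q [ 0.0552  0.6978 -0.2355  2.0814  0.4217  0.4027 -1.0609] F [-1.0797 -0.4916  1.589 ] T [-0.129   0.2443  0.3164] blk -0.00042274523176862494 -0.0009631090083372982
```

Emit:
jog_arm([
  [[0, 0, 0, 1, 0.5], [0, 0, 0, 0.5, 0.5]],
])

```text
clock: 19.58
position: [0.5652, 0.016, 0.033]
orientation: [0.006, 0.878, 0.479, 0.001]
force: [-1.3, -0.8, 1.6]
width: 0.0586
```

```bash
python3 g.py|head -2
```

```text
t 19.575 pos [0.5652 0.016  0.033 ] head 57.259678335047006 tilt [ 0.0066 -0.0099 -0.9999] w 0.058632055054346835
q [ 0.0502  0.6972 -0.2287  2.0817  0.4117  0.4007 -1.0793] F [-1.3152 -0.8115  1.5598] T [-0.1634  0.2461  0.3457] blk -0.0004793050238908835 -0.0009149796384301411
```

Emit:
jog_arm([
  [[0, 0, 0, 1, 0.5], [0, 0, 0, 1, 0.5], [0, 0, 0, 0.4, 0.5]],
])

```text
clock: 19.95
position: [0.5652, 0.016, 0.033]
orientation: [0.006, 0.888, 0.46, 0.001]
force: [-1.4, 0.1, 1.4]
width: 0.0581
```

```bash
python3 g.py|head -2
```

```text
t 19.95 pos [0.5652 0.016  0.033 ] head 54.730360235719075 tilt [ 0.0065 -0.01   -0.9999] w 0.058130542950660426
q [ 0.0424  0.6963 -0.218   2.0821  0.3957  0.3977 -1.1084] F [-1.3658  0.0608  1.418 ] T [-0.1624  0.2917  0.3821] blk -0.0005223949722937745 -0.0008864625807829327
```

Emit:
jog_arm([
  [[0, 0, 0, 0.2, 0.5]],
])

```text
clock: 20.08
position: [0.5652, 0.016, 0.033]
orientation: [0.006, 0.889, 0.458, 0.001]
force: [-1.1, -0.3, 2.1]
width: 0.0583
```

```bash
python3 g.py|head -2
```

```text
t 20.075 pos [0.5652 0.016  0.033 ] head 54.52174021120315 tilt [ 0.0065 -0.01   -0.9999] w 0.0583272870640562
q [ 0.0417  0.6961 -0.2171  2.0821  0.3944  0.3974 -1.1108] F [-1.1033 -0.2618  2.1253] T [-0.1507  0.2562  0.4041] blk -0.0005160808385986965 -0.0008538302512508267
```

Emit:
jog_arm([
  [[0, 0, 0, 0.3, 0.5], [0, 0, 0, 0, 0.5]],
])

```text
clock: 20.32
position: [0.5652, 0.016, 0.033]
orientation: [0.006, 0.89, 0.455, 0.001]
force: [-1.6, -0.3, 2.3]
width: 0.0585
```

```bash
python3 g.py|head -2
```

```text
t 20.325 pos [0.5652 0.016  0.033 ] head 54.19081602060912 tilt [ 0.0064 -0.01   -0.9999] w 0.058490539362853776
q [ 0.0407  0.6961 -0.2157  2.0822  0.3923  0.3971 -1.1146] F [-1.5873 -0.2743  2.3236] T [-0.1632  0.2311  0.3752] blk -0.0005395989687587531 -0.000863652319475321
```

Emit:
jog_arm([
  [[0, 0, 0, 0, 0], [0, 0, 0, 0, 0], [0, 0, 0, 0, 0], [0, 0, -0.02, 0, 0], [0, 0, -0.03, 0, 0], [0, 0, -0.04, 0, 0], [0, 0, -0.04, 0, 0], [0, 0, 0, 0, 0]],
])

```text
clock: 21.32
position: [0.5668, 0.0175, 0.1662]
orientation: [0.005, 0.892, 0.452, 0.003]
force: [-0.5, -0.5, -1.0]
width: 0.0854
```

```bash
python3 g.py
```

```text
t 21.325 pos [0.5668 0.0175 0.1662] head 53.73061165812446 tilt [ 0.0102 -0.0071 -0.9999] w 0.08536992653780696
q [ 0.1376  0.4959 -0.3424  2.0176  0.2773  0.6625 -1.0186] F [-0.4627 -0.5336 -1.02  ] T [ 0.0015 -0.0304 -0.0197] blk 0.0013511230965449347 0.00021170003330505104
[-0.0012 -0.0022  0.1359]
```

Emit:
jog_arm([
  [[0, 0, -0.04, 0, 0], [-0.049, 0, 0, 0, 0], [-0.049, 0, 0, 0, 0], [-0.049, 0, 0, 0, 0], [-0.049, 0, 0, 0, 0], [0, 0, 0, 0, 0]],
])

```text
clock: 22.08
position: [0.4455, -0.1442, 0.2029]
orientation: [0.004, 0.892, 0.451, 0.002]
force: [1.0, 1.7, 0.4]
width: 0.0854
```

Run:
```python
from st import *
s,M=st()
from station import viewer
a=viewer.camera('top');b=viewer.camera('scene')
a0=np.load('/tmp/top.npz')['pixels'];b0=np.load('/tmp/scene.npz')['pixels']
r=lambda p,x,y,w:cv2.resize(p[y:y+int(w*.75),x:x+w],(400,300),interpolation=cv2.INTER_CUBIC)
cv2.imwrite('pics/fin.png',np.vstack([np.hstack([r(a0,190,155,92),r(a['pixels'],190,155,92)]),np.hstack([r(b0,185,165,92),r(b['pixels'],185,165,92)])]))
```

```text
t 22.075 pos [ 0.4455 -0.1442  0.2029] head 53.62565665568005 tilt [ 0.006 -0.005 -1.   ] w 0.08544003530853667
q [ 0.5096  0.3309 -0.3667  2.191   0.202   0.6434 -0.6353] F [1.042  1.6545 0.4035] T [ 0.08   -0.0543  0.0177] blk -0.15427234637986809 -0.128755732364358
```

View pics/fin.png

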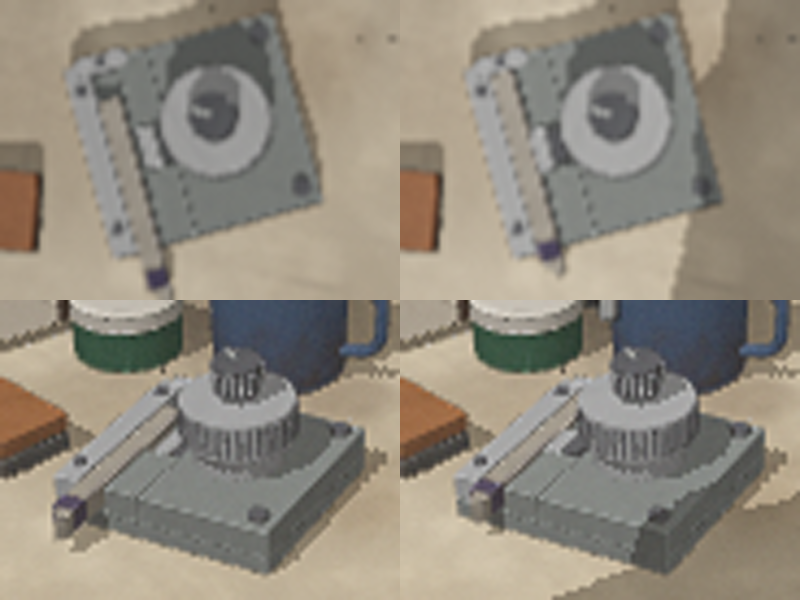

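The before/after view shows the bit reaching the stop, with no gap left at about (510,75) in the top view. The jaw now bears on the bit at (545,145). The knob's pointer is unchanged (205,100 before, 605,100 after), and the oilstone, tin and mug are where they were.

```bash
python3 -c "
from station import ctrl
print(ctrl.hand_in())"
```

```text
the job is handed in; nothing more can be done
None
```

The bit is pushed home against the end stop and locked there with the outer ring. I handed the job in at about 22 s of the 67 s allowed; no verdict was reported.

- **Bit:** I pushed it home with shut fingers. It stopped firmly where the home position was expected, with about 6 N on the tool (about 4 N of it along the channel).
- **Ring:** I gripped only the outer ring and turned it about 57° clockwise, through the play and the friction stage and into the clamping climb. The held torque read about 0.38–0.40 N m, inside the 0.35–0.45 range. I then let go and lifted clear.
- **Last check:** The before and after pictures show the bit at the stop and the jaw on the bit. The small knob's pointer looks unchanged, and the neighbouring oilstone, tin and mug have not moved. The wrench, nut, spare bit and hex key were outside that crop, though the arm touched nothing near them.
- **What disagreed:** The tool had drifted to about 7° of tilt when I first gripped the ring. I straightened it against the ring with about 14 N at most before turning, and regripped. The ring's centre from the cameras and from the grip differed by about 2 mm. I did not measure the hold force left after the ring springs back.

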